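Shut the plungers of the water block in order

TASK

Shut off the aluminium water block by tapping its three push-in plungers down with a fingertip, lightly and one at a time: first the slim plain pin, then the one with the wide flat mushroom head, then the one with the ball head. Push each well past halfway down, without ramming it hard against its stop, and go to the next only when it is down. Do not touch the hexagon-headed drain plug, do not grip or lift anything, and leave the loose parts round the block where they are.

Things in the scene. Friction and masses are not known exactly. Their poses are not given: they have to be found in the camera images.
- water_block: Aluminium block with four sockets, 130x130x40 mm, fixed on the bench; brass port fittings 12 mm long stick out of its two x sides. Origin: centre of its underside, z up. Each of its four sockets, at x, y = +-35 mm from its centre (70 mm apart), holds one of the four fittings below; which fitting is in which socket differs.
- pin_valve: Fitting with a brass hexagon collar, 30 mm across and 10 mm high, fixed in a socket; out of it stands a plunger: slim plain round steel pin, 12 mm across, flat on top, standing 38 mm above the block when it is fully out. Origin: on the plunger's axis at the block's top face, 40 mm above the bench; z up.
- pin_stem_top (a point): Centre of the top of the pin plunger; it goes down with the plunger. The head rides on the plunger on a short stiff spring (2.5 N/mm, at most 5 mm): it sinks about 1 mm more than the plunger while being pushed and comes back by that when let go. 38 mm above the block's top (78, 76 and 93 mm above the bench for pin, mushroom and ball) when fully out.
- pin_stem (a joint): How far this plunger is pushed down, in m: 0 fully out, 0.012 against its hard stop. It slides stiffly (about 3 N) and stays where it is left. A push of under 10 N moves it; over 20 N is too hard for it. It starts 0 to 2 mm down.
- mushroom_valve: Fitting with a brass hexagon collar, 30 mm across and 10 mm high, fixed in a socket; out of it stands a plunger: steel stem with a wide flat round head, 36 mm across and 8 mm thick, standing 36 mm above the block when it is fully out. Origin: on the plunger's axis at the block's top face, 40 mm above the bench; z up.
- mushroom_stem_top (a point): Centre of the top of the mushroom plunger; it goes down with the plunger. The head rides on the plunger on a short stiff spring (2.5 N/mm, at most 5 mm): it sinks about 1 mm more than the plunger while being pushed and comes back by that when let go. 36 mm above the block's top (78, 76 and 93 mm above the bench for pin, mushroom and ball) when fully out.
- mushroom_stem (a joint): How far this plunger is pushed down, in m: 0 fully out, 0.012 against its hard stop. It slides stiffly (about 3 N) and stays where it is left. A push of under 10 N moves it; over 20 N is too hard for it. It starts 0 to 2 mm down.
- ball_valve: Fitting with a brass hexagon collar, 30 mm across and 10 mm high, fixed in a socket; out of it stands a plunger: steel stem that ends in a ball 26 mm across, standing 53 mm above the block when it is fully out. Origin: on the plunger's axis at the block's top face, 40 mm above the bench; z up.
- ball_stem_top (a point): Centre of the top of the ball plunger; it goes down with the plunger. The head rides on the plunger on a short stiff spring (2.5 N/mm, at most 5 mm): it sinks about 1 mm more than the plunger while being pushed and comes back by that when let go. 53 mm above the block's top (78, 76 and 93 mm above the bench for pin, mushroom and ball) when fully out.
- ball_stem (a joint): How far this plunger is pushed down, in m: 0 fully out, 0.012 against its hard stop. It slides stiffly (about 3 N) and stays where it is left. A push of under 10 N moves it; over 20 N is too hard for it. It starts 0 to 2 mm down.
- drain_plug: Fixed drain plug in the fourth socket: the same brass collar with a solid steel hexagon head 21 mm across on it, top 26 mm above the block. It does not move and is not to be touched. Origin: on its axis at the block's top face.
- brew_ring: loose grey brew ring casting, round with two lugs, 85x92x46 mm, standing near the block; not to be disturbed. Origin: centre of its underside.
- valve_flange: loose grey cast flange with a hexagon pillar, 89x88x60 mm, standing near the block; not to be disturbed. Origin: centre of its underside.
- big_nut: loose tall brass nut, 22x25x24 mm, standing near the block; not to be disturbed. Origin: centre of its underside.
- elbow: loose brass elbow fitting, 39x40x18 mm, standing near the block; not to be disturbed. Origin: centre of its underside.
- spare_knob: loose black round knob, 44 mm across, 39 mm high, standing near the block; not to be disturbed. Origin: centre of its underside.
- small_nut: loose low brass nut, 19x22x12 mm, standing near the block; not to be disturbed. Origin: centre of its underside.

How it is judged (in metres and radians):
On the way, in this order (a step that is already met when the one before it is completed fails the run):
1. the slim pin plunger is pushed more than 6 mm down (value of joint pin_stem above 0.006 m), for 0.2 s.
2. the wide mushroom head plunger is pushed more than 6 mm down (value of joint mushroom_stem above 0.006 m), for 0.2 s.
3. the ball head plunger is pushed more than 6 mm down (value of joint ball_stem above 0.006 m), for 0.2 s.
At the end, for the whole second after the job is handed in: All three plungers stay more than 6 mm down (of 12 mm), and the loose parts are at rest within 12 mm of where they stood (value of joint each of pin_stem, mushroom_stem, ball_stem above 0.006 m and distance of each of brew_ring, valve_flange, big_nut, elbow, spare_knob, small_nut from where it was at the start of the episode below 0.012 m and linear speed of each of brew_ring, valve_flange, big_nut, elbow, spare_knob, small_nut below 0.02 m/s); the robot touches nothing.
It fails at once if a plunger is pushed out of turn (more than 3.5 mm down before those ahead of it in the order are down) ((value of joint mushroom_stem above 0.0035 m and value of joint pin_stem below 0.006 m) or (value of joint ball_stem above 0.0035 m and value of joint pin_stem below 0.006 m) or (value of joint ball_stem above 0.0035 m and value of joint mushroom_stem below 0.006 m)).
It fails at once if a plunger or its fitting is pressed or squeezed with more than 20 N (contact force between any of the arm, the fingers and pin_valve above 20 N or contact force between any of the arm, the fingers and mushroom_valve above 20 N or contact force between any of the arm, the fingers and ball_valve above 20 N).
It fails at once if the drain plug is touched (contact force between any of the arm, the fingers and drain_plug above 0.5 N).
It fails at once if a loose part is gripped or pressed with more than 5 N (contact force between the fingers and brew_ring above 5 N or contact force between the fingers and valve_flange above 5 N or contact force between the fingers and big_nut above 5 N or contact force between the fingers and elbow above 5 N or contact force between the fingers and spare_knob above 5 N or contact force between the fingers and small_nut above 5 N).
It fails at once if a loose part is shifted or lifted by more than 12 mm (distance of any of brew_ring, valve_flange, big_nut, elbow, spare_knob, small_nut from where it was at the start of the episode above 0.012 m).
It also fails if it takes over 46 s, if anything falls off the work surface, if the arm or the gripper's body presses on something with over 40 N, if the wrist force passes 120 N, or if a joint passes its speed limit or range.

ROBOT

A 6-joint arm with a two-finger parallel gripper is mounted at the origin on the work surface; the furniture and walls round the work are solid. World frame = base frame: x ahead of the robot, y to its left, z up, the work surface at z = 0. Lengths are in mm, angles in rad, forces in N, time in s.
With the tool pointing down it reaches from about 350 to 875 mm from the base axis. Payload 15.5 kg.
Tool frame: the origin (TCP) lies midway between the tips of the shut fingers; the grasp point (between the pads) lies 19 mm behind it (manip.grip_depth is the distance from the TCP to the grasp point, in mm); z points along the fingers, y is the line along which they close (so a half turn about z gives the same grasp; the last joint's range is limited). The gripper opens to 85 mm and grips with 20 to 120 N. Pads are 22 mm wide; open, the fingers measure 114 mm over their backs; the gripper's body (76 mm by 85 mm) begins 54 mm behind the grasp point. The pads swing forward as they close: fully open they stand 13 mm farther back than shut.
Start: joints at [-1.284, 0.494, 1.345, -0, 1.302, -0.096], TCP at [233.451, -579.765, 231.277] pointing down, gripper open.
Joint ranges: [-2.91, 2.91], [-0.82, 2.16], [0.22, 2.67], [-1.22, 4.37], [0.12, 2.79], [-3.08, 3.08]. Speed limits (rad/s): [1.89, 1.89, 2.57, 3.01, 3.01, 3.01].

INTERFACE

Orientations are given as a unit quaternion [w, x, y, z].
In Python, from rig import manip gives the robot as it stands.
- The arm moves only by the shell command python3 -m inch 'ROWS' [FORCE]. ROWS is JSON, one flat list of numbers, 7 for each row, row after row: the shift along the tool's x, y, z in cm, then the turn, a rotation vector about the tool's x, y, z in degrees, then the opening, from 0 (shut) to 1 (fully open). In form: [tx, ty, tz, wx, wy, wz, fingers, tx, ty, tz, wx, wy, wz, fingers, ...]. A call has 1 to 20 rows; each row is the pose to reach, as a shift and turn from the pose commanded when the call began, along the tool's axes at that moment; what a row does not reach only later rows make up. A row lasts 1/10 s, in which the tool goes at most 50 mm and 8.59 degrees, less where a joint would pass 70% of its speed; a pose out of reach is approached as far as the arm can. A call with a gripper value outside its range is refused whole. The fingers move at their own pace and stop on an object; FORCE is the grip in N (left out, the last holds). Time passes only in rows, so rows that repeat a pose let the fingers close. It gives the time, the measured TCP pose, the force, the opening and the grip force at its end, in the units of the state.
- manip.observe(): the state, without advancing time (a new reading comes with each control period).
- manip.read_camera(name): name is "scene" or "top"; returns (picture, depth): 384x512x3 uint8, red, green, blue; 384x512 float32, mm along the optical axis (not along the pixel's ray), 0 where there is no reading.
- manip.camera_info(name): a dict with "intrinsics" (3x3 intrinsics, pixels), "T" (4x4, takes a point from camera to world coordinates). Camera axes: x right, y down, z forward; pixel columns grow to the right and rows downward; lengths in mm; the calibration is good to about 2 mm. A picture is of the moment at which its call begins. camera_info takes no time and is no camera call.
- manip.close_job(): hands the job in; it is judged then, once.
The state is a dict: "time_s": time; "q": joint angles; "qd": joint speeds; "joint_efforts": joint torques, N m; "tool_pos": TCP position; "eef_rot": TCP orientation; "force": force on the tool from outside, world axes, zero at the start; "ft_torque": the same for the moment, N m; "grip_width": finger opening in mm; "grasp_force": force on a finger pad.
Only numpy, scipy, OpenCV 4.12 (cv2) and the standard library are available. Lean on these libraries where they do the work, as an engineer would, in place of code of your own. Each camera call takes 0.05 s, during which the arm holds its last target. There are 200 camera calls.

## Working session

There is one attempt and no reset: what is moved stays moved. The work goes in short steps, Python scripts to look and compute and a shell command to move; the robot and the scene stay as the last step left them, time stands still between calls to the robot, and variables do not carry over. Pictures are saved under pics/ and viewed, at most 10 in all, crops included, and the job is handed in when it is done.

```bash
mkdir -p pics
cat > h.py <<'E'
import numpy as np, cv2
from rig import manip
def grab(n):
    p,d=manip.read_camera(n); i=manip.camera_info(n); K=np.array(i["intrinsics"]);T=np.array(i["T"])
    v,u=np.mgrid[:384,:512]
    c=np.stack([(u-K[0,2])/K[0,0]*d,(v-K[1,2])/K[1,1]*d,d,np.ones_like(d)],-1)
    W=(c@T.T)[...,:3]; W[d==0]=np.nan
    return p,d,W,K,T
E
python3 - <<'E'
from h import *
np.set_printoptions(suppress=True,precision=3)
for n in("top","scene"):
    p,d,W,K,T=grab(n); np.savez(f"{n}.npz",p=p,d=d,W=W,K=K,T=T)
    cv2.imwrite(f"pics/{n}0.png",p[...,::-1]); print(n,K,T)
s=manip.observe(); print({k:s[k] for k in("time_s","tool_pos","eef_rot","force","grip_width")})
E
```

```text
top [[391.241   0.    261.09 ]
 [  0.    391.241 189.292]
 [  0.      0.      1.   ]] [[ -0.054  -0.976   0.21  388.077]
 [ -0.999   0.052  -0.017 127.851]
 [  0.005  -0.211  -0.977 926.957]
 [  0.      0.      0.      1.   ]]
scene [[434.221   0.    262.552]
 [  0.    434.221 191.405]
 [  0.      0.      1.   ]] [[   0.973   -0.147    0.178  417.842]
 [  -0.231   -0.645    0.728 -491.425]
 [   0.008   -0.75    -0.662  640.075]
 [   0.       0.       0.       1.   ]]
{'time_s': 0.1, 'tool_pos': array([ 233.374, -579.456,  230.766]), 'eef_rot': array([-0.001,  0.982,  0.19 , -0.   ]), 'force': array([-0.349, -0.452, -0.008]), 'grip_width': 85.90179493608947}
```

View pics/top0.png

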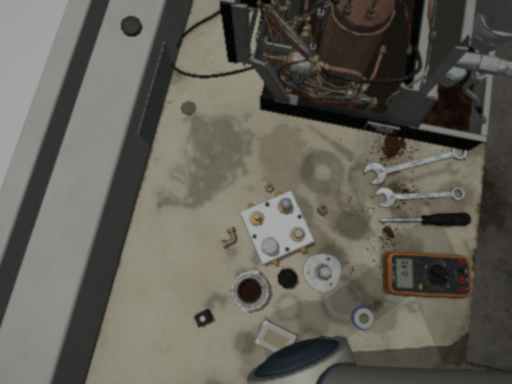

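View pics/scene0.png

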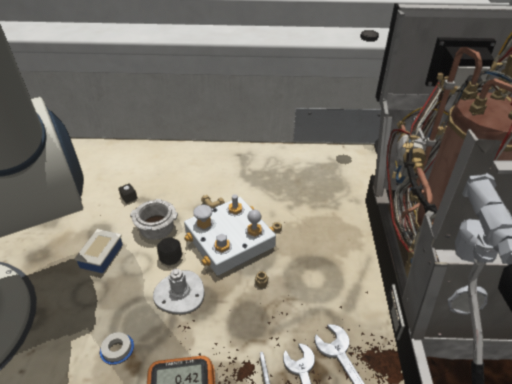

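Top view: the block is at about (278,227), with fittings at (257,217), (285,204), (297,234) and (270,246). In the scene view they are at (235,205), (254,220), (222,240) and (203,213). I'll enlarge both and print the heights.

Run:
```python
import numpy as np,cv2
np.set_printoptions(suppress=True,precision=1)
t=np.load("top.npz");s=np.load("scene.npz")
a=cv2.resize(t["p"][185:270,235:320],(595,595),interpolation=cv2.INTER_CUBIC)[...,::-1]
b=cv2.resize(s["p"][185:280,180:285],(630,570),interpolation=cv2.INTER_CUBIC)[...,::-1]
cv2.imwrite("pics/ct.png",a);cv2.imwrite("pics/cs.png",b)
from scipy import ndimage as nd
for n,o,r in(("top",t,(185,270,235,320)),("scene",s,(185,280,180,285))):
    W=o["W"][r[0]:r[1],r[2]:r[3]];z=np.nan_to_num(W[...,2])
    print(n,"nan",np.isnan(W[...,2]).sum())
    top=(z>36)&(z<44); P=W[top]
    c,sz,an=cv2.minAreaRect(P[:,:2].astype(np.float32)); print("block",c,sz,an,np.median(P[:,2]))
    l,k=nd.label(z>55)
    for i in range(1,k+1):
        m=l==i
        if m.sum()>4:
            q=W[m];v,u=np.nonzero(m);h=q[q[:,2]>np.percentile(q[:,2],90)-4]
            print(m.sum(),"px",u.mean()+r[2],v.mean()+r[0],"zmax",np.percentile(q[:,2],90),"top",h.mean(0))
```

```text
top nan 36
block (463.36297607421875, 70.8698959350586) (189.224609375, 130.06973266601562) 20.615116119384766 40.243346640962386
109 px 285.86238532110093 203.32110091743118 zmax 91.96299981383395 top [535.9  61.2  90.5]
28 px 256.82142857142856 216.57142857142858 zmax 79.0945366837082 top [511.9 126.4  77.6]
62 px 298.241935483871 233.30645161290323 zmax 67.03552463541902 top [470.2  36.7  65.8]
210 px 269.5 245.55714285714285 zmax 76.75875218074142 top [446.3 102.   75.2]
scene nan 48
block (465.6923522949219, 71.11563873291016) (189.80088806152344, 132.8191375732422) 19.552717208862305 40.54113984799358
70 px 234.44285714285715 200.15714285714284 zmax 77.59732009416607 top [513.2 125.7  76.9]
234 px 202.24786324786325 212.1196581196581 zmax 76.41844363950122 top [447.4 100.3  75.2]
176 px 253.96022727272725 217.39204545454544 zmax 91.32810542712627 top [537.3  58.6  90.4]
106 px 221.33018867924528 239.24528301886792 zmax 67.38680139132839 top [472.   35.1  66.2]
12 px 180.5 272.75 zmax 57.578373708577885 top [393.9 -19.1  56.6]
```

View pics/ct.png

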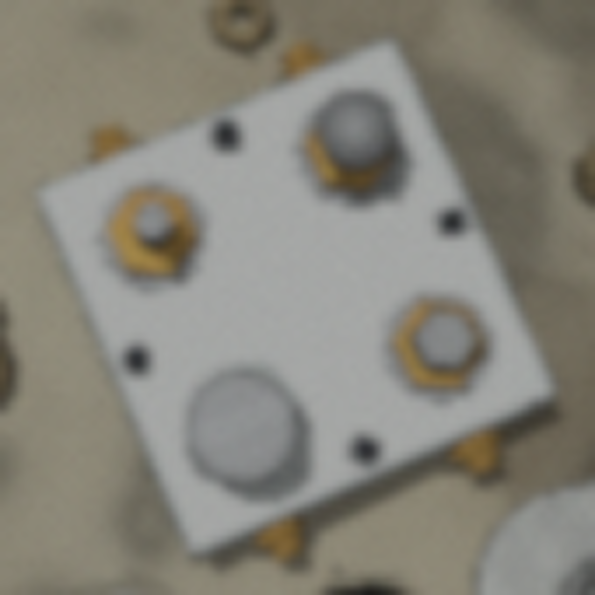

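View pics/cs.png

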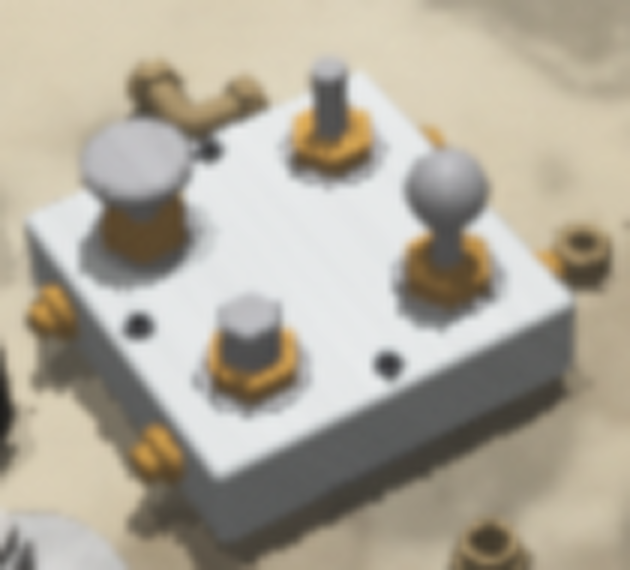

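Enlarged views (both agree): slim pin top-left at full-image (257,217), ball top-right (286,203), drain plug right (298,233), mushroom bottom-left (270,246). Measured tops are pin (512.5,126,77.5), mushroom (447,101,75.5), ball (536.5,60,91.5) and drain (471,36,66). The pitch comes out at about 70 mm and the heights match the spec. First I'll travel high and shut the fingers.

```bash
python3 -m inch '[0.5,-0.6,0,0,0,0,0, 1.6,-1.7,0,0,0,0,0, 3.1,-3.3,0,0,0,0,0, 5.7,-6.1,0,0,0,0,0, 8.9,-9.4,0,0,0,0,0, 12.0,-12.7,0,0,0,0,0, 15.1,-16,0,0,0,0,0, 18.3,-19.3,0,0,0,0,0, 21.4,-22.6,0,0,0,0,0, 24.5,-25.9,0,0,0,0,0, 27.7,-29.2,0,0,0,0,0, 30.8,-32.5,0,0,0,0,0, 33.9,-35.8,0,0,0,0,0, 37.1,-39.1,0,0,0,0,0, 40.2,-42.4,0,0,0,0,0, 43.3,-45.7,0,0,0,0,0, 46.5,-49,0,0,0,0,0, 49.1,-51.8,0,0,0,0,0, 51.2,-54,0,0,0,0,0, 52.2,-55.1,0,0,0,0,0]' 20
cat > go.py <<'E'
import sys; from h import *
from scipy.spatial.transform import Rotation as R
s=manip.observe(); q=np.array(s["eef_rot"]); M=R.from_quat(q[[1,2,3,0]]).as_matrix()
t=np.array([float(a) for a in sys.argv[1:4]])
print("t",round(s["time_s"],2),"pos",s["tool_pos"].round(2),"F",s["force"].round(2),"w",s["grip_width"],"shift cm",(M.T@(t-s["tool_pos"])/10).round(2),"z",M[:,2].round(3),"q",np.round(s["q"],2))
E
python3 go.py 512.5 126 90
```

```text
time_s: 2.1
tool_pos: [511.4, 129.1, 231.2]
eef_rot: [-0.0, 0.982, 0.191, 0.0]
force: [0.2, -0.4, -0.0]
grip_width: -0.1
grasp_force: 0.0
t 2.1 pos [511.4  129.13 231.21] F [ 0.22 -0.39 -0.03] w -0.13755445719470707 shift cm [-0.02  0.34 14.12] z [ 0.  0. -1.] q [0.13 0.36 1.58 0.   1.2  1.32]
```

```bash
python3 -m inch '[0,0,1,0,0,0,0, 0,0.1,3,0,0,0,0, 0,0.2,6,0,0,0,0, 0,0.3,9,0,0,0,0, 0,0.3,11,0,0,0,0, 0,0.3,12.5,0,0,0,0, 0,0.3,13,0,0,0,0, 0,0.3,13.3,0,0,0,0, 0,0.3,13.3,0,0,0,0, 0,0.3,13.3,0,0,0,0]'; python3 go.py 512.5 126 90
python3 - <<'E'
from h import *
for n in("top","scene"):
    p=grab(n)[0]; r=(185,270,235,320) if n=="top" else (150,270,170,300)
    cv2.imwrite(f"pics/a_{n}.png",cv2.resize(p[r[0]:r[1],r[2]:r[3]],None,fx=5,fy=5,interpolation=2)[...,::-1])
E
```

```text
time_s: 3.1
tool_pos: [513.2, 123.4, 98.9]
eef_rot: [0.0, 0.982, 0.19, 0.001]
force: [-0.3, -0.1, -0.3]
grip_width: 0.4
grasp_force: 0.0
t 3.1 pos [513.25 123.41  98.95] F [-0.27 -0.08 -0.26] w 0.36469430927576424 shift cm [ 0.03 -0.27  0.89] z [ 0.001  0.    -1.   ] q [ 0.12  0.53  1.73 -0.    0.88  1.31]
```

View pics/a_scene.png

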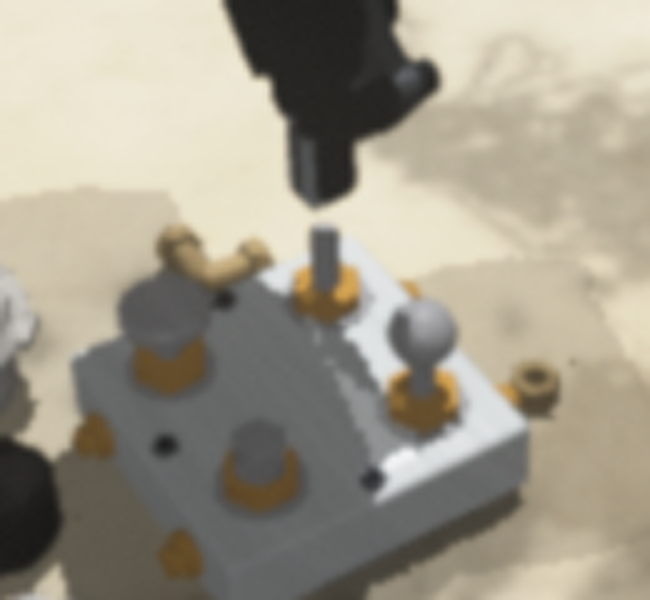

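The shut fingertips are right over the pin (tip at about (320,200) in the crop, pin top at (324,230)). I'll centre and descend gently.

```bash
python3 -m inch '[0,-0.1,0.3,0,0,0,0, 0,-0.2,0.8,0,0,0,0, 0,-0.2,1.2,0,0,0,0, 0,-0.2,1.5,0,0,0,0, 0,-0.2,1.7,0,0,0,0, 0,-0.2,1.8,0,0,0,0, 0,-0.2,1.85,0,0,0,0, 0,-0.2,1.85,0,0,0,0]'; python3 go.py 512.5 126 68.5
```

```text
time_s: 4.0
tool_pos: [512.3, 125.4, 79.8]
eef_rot: [-0.0, 0.982, 0.19, 0.0]
force: [-0.6, -0.7, 0.2]
grip_width: 0.2
grasp_force: 0.0
t 4.0 pos [512.26 125.39  79.78] F [-0.56 -0.73  0.23] w 0.17827123048726193 shift cm [ 0.04 -0.05  1.13] z [ 0.  0. -1.] q [0.13 0.56 1.75 0.   0.83 1.31]
```

Now 0.5 mm steps, stopping early to see the contact force.

```bash
python3 -m inch '[0,0,0.05,0,0,0,0, 0,0,0.1,0,0,0,0, 0,0,0.15,0,0,0,0, 0,0,0.2,0,0,0,0, 0,0,0.25,0,0,0,0, 0,0,0.3,0,0,0,0, 0,0,0.35,0,0,0,0, 0,0,0.4,0,0,0,0, 0,0,0.4,0,0,0,0]'; python3 go.py 512.5 126 68.5
```

```text
time_s: 4.9
tool_pos: [512.3, 125.4, 75.8]
eef_rot: [-0.0, 0.982, 0.19, 0.0]
force: [0.0, -0.1, 2.1]
grip_width: -0.6
grasp_force: 1.2
t 4.9 pos [512.26 125.4   75.8 ] F [ 0.   -0.13  2.14] w -0.5717039861874824 shift cm [ 0.04 -0.05  0.73] z [ 0.  0. -1.] q [0.13 0.57 1.75 0.   0.82 1.31]
```

Contact is confirmed: 2.1 N at z=75.8 puts the free top at about 76.6, so the pin started about 1.4 mm down. I'll push to z of about 68.5, giving a plunger depth of about 8.3 mm.

```bash
python3 -m inch '[0,0,0.05,0,0,0,0, 0,0,0.1,0,0,0,0, 0,0,0.15,0,0,0,0, 0,0,0.2,0,0,0,0, 0,0,0.25,0,0,0,0, 0,0,0.3,0,0,0,0, 0,0,0.35,0,0,0,0, 0,0,0.4,0,0,0,0, 0,0,0.45,0,0,0,0, 0,0,0.5,0,0,0,0, 0,0,0.55,0,0,0,0, 0,0,0.6,0,0,0,0, 0,0,0.65,0,0,0,0, 0,0,0.7,0,0,0,0, 0,0,0.75,0,0,0,0, 0,0,0.75,0,0,0,0, 0,0,0.75,0,0,0,0, 0,0,0.75,0,0,0,0]'; python3 go.py 447 101 100
```

```text
time_s: 6.7
tool_pos: [512.2, 125.4, 68.3]
eef_rot: [-0.0, 0.982, 0.19, -0.0]
force: [0.1, 0.1, 2.2]
grip_width: 0.0
grasp_force: 1.1
t 6.7 pos [512.23 125.41  68.27] F [0.06 0.06 2.17] w 0.0034448634781679734 shift cm [-6.96 -0.17 -3.17] z [-0.  0. -1.] q [0.13 0.58 1.75 0.   0.81 1.31]
```

Pin is about 8.7 mm down. Lift, then over to the mushroom.

```bash
python3 -m inch '[0,0,-0.5,0,0,0,0, 0,0,-1.5,0,0,0,0, 0,0,-2.7,0,0,0,0, -0.6,0,-3.2,0,0,0,0, -2,-0.05,-3.2,0,0,0,0, -3.8,-0.1,-3.2,0,0,0,0, -5.4,-0.15,-3.2,0,0,0,0, -6.5,-0.15,-3.2,0,0,0,0, -6.95,-0.15,-3,0,0,0,0, -6.95,-0.15,-2.5,0,0,0,0, -6.95,-0.15,-2,0,0,0,0, -6.95,-0.15,-1.6,0,0,0,0, -6.95,-0.15,-1.4,0,0,0,0, -6.95,-0.15,-1.2,0,0,0,0, -6.95,-0.15,-1.1,0,0,0,0, -6.95,-0.15,-1.1,0,0,0,0]'; python3 go.py 447 101 66.5
python3 - <<'E'
from h import *
p=grab("scene")[0]
cv2.imwrite("pics/b_scene.png",cv2.resize(p[150:270,170:300],None,fx=5,fy=5,interpolation=2)[...,::-1])
E
```

```text
time_s: 8.3
tool_pos: [447.2, 100.9, 79.2]
eef_rot: [-0.0, 0.982, 0.19, -0.0]
force: [0.6, 0.1, -0.1]
grip_width: -0.2
grasp_force: 0.0
t 8.3 pos [447.22 100.87  79.17] F [ 0.59  0.11 -0.12] w -0.2073004066670892 shift cm [-0.02 -0.02  1.27] z [-0. -0. -1.] q [0.09 0.5  1.91 0.   0.73 1.28]
```

View pics/b_scene.png

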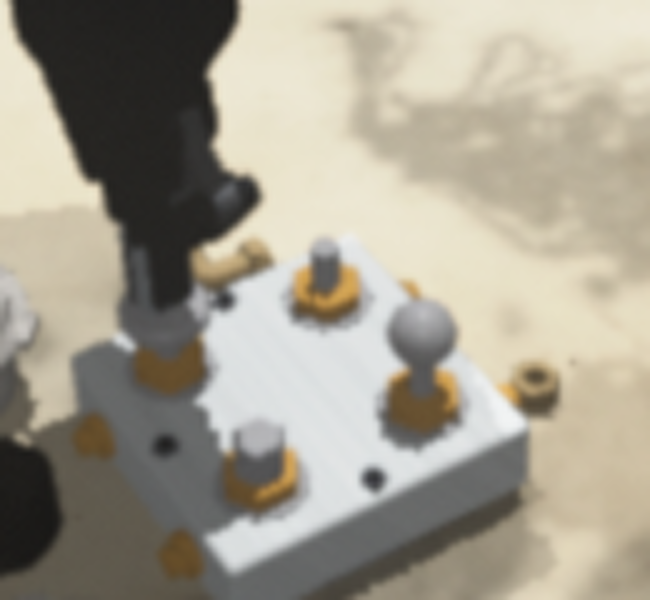

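The pin top has dropped (crop (324,243), previously about 230), and the fingertips sit just above the mushroom at (165,300). Probe it.

```bash
python3 -m inch '[0,0,0.05,0,0,0,0, 0,0,0.1,0,0,0,0, 0,0,0.15,0,0,0,0, 0,0,0.2,0,0,0,0, 0,0,0.25,0,0,0,0, 0,0,0.3,0,0,0,0, 0,0,0.35,0,0,0,0, 0,0,0.4,0,0,0,0, 0,0,0.45,0,0,0,0, 0,0,0.5,0,0,0,0, 0,0,0.5,0,0,0,0]'; python3 go.py 447 101 66.5
```

```text
time_s: 9.45
tool_pos: [447.2, 100.8, 74.3]
eef_rot: [-0.0, 0.982, 0.19, -0.0]
force: [0.6, -0.1, 2.0]
grip_width: -0.3
grasp_force: 0.9
t 9.45 pos [447.21 100.83  74.26] F [ 0.61 -0.06  2.01] w -0.2534823709745307 shift cm [-0.01 -0.02  0.78] z [-0.  0. -1.] q [0.09 0.51 1.92 0.   0.71 1.28]
```

Contact as expected (free top about 75.1). Push to 66.5.

```bash
python3 -m inch '[0,0,0.05,0,0,0,0, 0,0,0.1,0,0,0,0, 0,0,0.15,0,0,0,0, 0,0,0.2,0,0,0,0, 0,0,0.25,0,0,0,0, 0,0,0.3,0,0,0,0, 0,0,0.35,0,0,0,0, 0,0,0.4,0,0,0,0, 0,0,0.45,0,0,0,0, 0,0,0.5,0,0,0,0, 0,0,0.55,0,0,0,0, 0,0,0.6,0,0,0,0, 0,0,0.65,0,0,0,0, 0,0,0.7,0,0,0,0, 0,0,0.75,0,0,0,0, 0,0,0.8,0,0,0,0, 0,0,0.8,0,0,0,0, 0,0,0.8,0,0,0,0, 0,0,0.8,0,0,0,0]'; python3 go.py 536.5 60 115
```

```text
time_s: 11.35
tool_pos: [447.2, 100.8, 66.3]
eef_rot: [-0.0, 0.982, 0.19, -0.0]
force: [0.1, 0.4, 3.4]
grip_width: 0.0
grasp_force: 1.1
t 11.35 pos [447.19 100.83  66.28] F [0.14 0.37 3.36] w 0.03709095205147788 shift cm [ 6.76  7.12 -4.87] z [-0.  0. -1.] q [0.09 0.53 1.92 0.   0.69 1.28]
```

Mushroom is about 8.5 mm down. Lift to z=115 and go over to the ball.

```bash
python3 -m inch '[0,0,-0.5,0,0,0,0, 0,0,-1.5,0,0,0,0, 0,0,-3,0,0,0,0, 0,0,-4.3,0,0,0,0, 0.3,0.3,-4.9,0,0,0,0, 1.2,1.3,-4.9,0,0,0,0, 2.6,2.8,-4.9,0,0,0,0, 4.2,4.4,-4.9,0,0,0,0, 5.6,5.9,-4.9,0,0,0,0, 6.4,6.7,-4.9,0,0,0,0, 6.75,7.1,-4.8,0,0,0,0, 6.75,7.1,-4.3,0,0,0,0, 6.75,7.1,-3.7,0,0,0,0, 6.75,7.1,-3.2,0,0,0,0, 6.75,7.1,-2.9,0,0,0,0, 6.75,7.1,-2.9,0,0,0,0, 6.75,7.1,-2.9,0,0,0,0]'; python3 go.py 536.5 60.5 83.5
python3 - <<'E'
from h import *
p=grab("scene")[0]
cv2.imwrite("pics/c_scene.png",cv2.resize(p[150:270,170:300],None,fx=5,fy=5,interpolation=2)[...,::-1])
E
```

```text
time_s: 13.05
tool_pos: [536.2, 60.3, 95.3]
eef_rot: [-0.0, 0.982, 0.19, -0.0]
force: [0.1, 0.1, -0.1]
grip_width: -0.0
grasp_force: 0.0
t 13.05 pos [536.24  60.31  95.3 ] F [ 0.12  0.14 -0.05] w -0.01930390291840775 shift cm [ 0.03 -0.01  1.18] z [-0.  0. -1.] q [0.   0.55 1.7  0.   0.89 1.19]
```

View pics/c_scene.png

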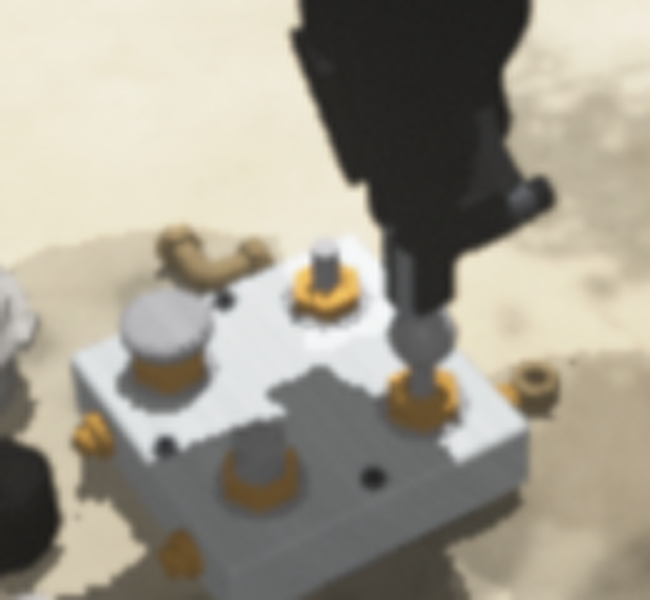

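The mushroom is lower too (crop (165,325)), and the fingertips are over the ball (420,310). Probe it.

```bash
python3 -m inch '[0,0,0.05,0,0,0,0, 0,0,0.1,0,0,0,0, 0,0,0.15,0,0,0,0, 0,0,0.2,0,0,0,0, 0,0,0.25,0,0,0,0, 0,0,0.3,0,0,0,0, 0,0,0.35,0,0,0,0, 0,0,0.4,0,0,0,0, 0,0,0.4,0,0,0,0]'; python3 go.py 536.5 60.5 83.5
```

```text
time_s: 14.0
tool_pos: [536.4, 60.2, 91.3]
eef_rot: [-0.0, 0.982, 0.19, 0.0]
force: [0.8, -0.5, 1.9]
grip_width: -0.1
grasp_force: 0.8
t 14.0 pos [536.38  60.18  91.28] F [ 0.79 -0.47  1.95] w -0.07284555282265198 shift cm [ 0.02 -0.02  0.78] z [ 0.  0. -1.] q [0.   0.56 1.71 0.   0.88 1.19]
```

```bash
python3 -m inch '[0,0,0.05,0,0,0,0, 0,0,0.1,0,0,0,0, 0,0,0.15,0,0,0,0, 0,0,0.2,0,0,0,0, 0,0,0.25,0,0,0,0, 0,0,0.3,0,0,0,0, 0,0,0.35,0,0,0,0, 0,0,0.4,0,0,0,0, 0,0,0.45,0,0,0,0, 0,0,0.5,0,0,0,0, 0,0,0.55,0,0,0,0, 0,0,0.6,0,0,0,0, 0,0,0.65,0,0,0,0, 0,0,0.7,0,0,0,0, 0,0,0.75,0,0,0,0, 0,0,0.8,0,0,0,0, 0,0,0.8,0,0,0,0, 0,0,0.8,0,0,0,0, 0,0,0.8,0,0,0,0]'; python3 go.py 536.5 60 115
```

```text
time_s: 15.9
tool_pos: [536.4, 60.2, 83.3]
eef_rot: [-0.0, 0.982, 0.19, 0.0]
force: [-0.1, -0.1, 2.9]
grip_width: -0.1
grasp_force: 1.2
t 15.9 pos [536.35  60.2   83.29] F [-0.14 -0.08  2.91] w -0.10994414946544476 shift cm [ 0.01  0.02 -3.17] z [ 0.  0. -1.] q [0.   0.57 1.71 0.   0.86 1.19]
```

Ball is about 8.5 mm down. I'll lift well clear and back off (away from the machine) to check all the heights.

```bash
python3 -m inch '[0,0,-0.5,0,0,0,0, 0,0,-1.5,0,0,0,0, 0,0,-3.5,0,0,0,0, 0,0,-6.5,0,0,0,0, 0,0,-9.5,0,0,0,0, -0.5,1,-12,0,0,0,0, -1.5,4,-13,0,0,0,0, -2.5,8,-13,0,0,0,0, -3.5,12,-13,0,0,0,0, -4.5,16,-13,0,0,0,0, -5.5,20,-13,0,0,0,0, -6,23,-13,0,0,0,0, -6,24.5,-13,0,0,0,0, -6,25,-13,0,0,0,0, -6,25,-13,0,0,0,0, -6,25,-13,0,0,0,0, -6,25,-13,0,0,0,0]'
python3 - <<'E'
from h import *
np.set_printoptions(suppress=True,precision=1)
for n in("top","scene"):
    p,d,W,K,T=grab(n); W0=np.load(n+".npz")["W"]
    for k,c in(("pin",(512.5,126,6)),("mush",(447,101,14)),("ball",(536.5,60,6)),("drain",(471,36,8))):
        f=lambda A:np.nanpercentile(A[...,2][(np.hypot(A[...,0]-c[0],A[...,1]-c[1])<c[2])&(A[...,2]>50)&(A[...,2]<100)],90)
        print(n,k,f(W0),f(W))
    cv2.imwrite(f"pics/d_{n}.png",cv2.resize(p[120:384,100:400] if n=="scene" else p[160:330,180:400],None,fx=2,fy=2)[...,::-1])
s=manip.observe();print(s["time_s"],s["tool_pos"],s["force"])
E
```

```text
time_s: 17.6
tool_pos: [573.9, -192.8, 213.4]
eef_rot: [-0.0, 0.982, 0.191, -0.0]
force: [0.3, -0.6, -0.9]
grip_width: 0.2
grasp_force: 0.0
top pin 79.14369977849162 70.94041181028574
top mush 76.704816904083 68.88326900527525
top ball 92.39426359484364 85.6240345135739
top drain 67.71122805393212 nan
scene pin 77.53465868661105 70.0403683131401
scene mush 76.47251132633156 68.78049710274152
scene ball 92.39826507695336 84.8144177478828
scene drain 67.50370392485151 67.37102321103967
17.7 [ 574.  -193.2  213.4] [ 0.7 -0.9 -0.1]
  return np.nanmean(a, axis, out=out, keepdims=keepdims)
```

View pics/d_scene.png

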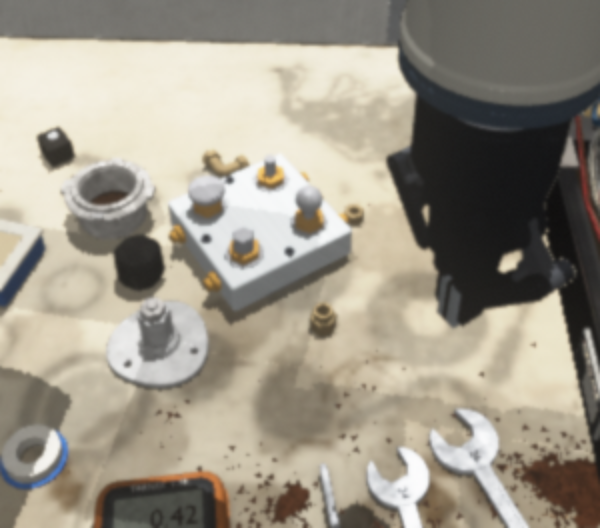

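All three plungers are down, each head about 7.5 mm lower than at the start, which puts them about 8.5 mm down. The loose parts are in place and the gripper is clear at (450,300) in the picture. Handing in.

```bash
python3 -c "
from rig import manip
print(manip.close_job())"
```

```text
the job is handed in; nothing more can be done
None
```

I pushed the pin, mushroom and ball plungers down in that order, each to about 8.5 mm of 12 mm with about 2–3.5 N read at the stops; the drain plug and loose parts were left untouched, and the job is handed in (no verdict was returned).

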